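Swing the indexed scanner arm over the product box

TASK

The scanner on its swing stand is pinned in the middle position, between a white product box and a small jar. Pull the spring-loaded index pin up by its knob, swing the arm until the scanner stands over the product box, and let the pin drop fully home in the hole there, without shifting the box, the jar or the other loose things.

Things in the scene. Friction and masses are not known exactly. Their poses are not given: they have to be found in the camera images.
- pivot (a point): Vertical axis of the scanner stand, 35 mm above the bench. The stand is fixed: a dark hub 88 mm across and, facing the robot, a metal sector plate (78 to 118 mm from the axis, top 24 mm above the bench) with three slotted holes. This point's x axis is level and points midway between the two stations, where the scanner is when pinned in the middle hole; z up.
- hole_mid (a point): Mouth of the middle hole of the sector plate, 100 mm from the pivot axis, on the plate's top (24 mm above the bench). Each hole is 14 mm wide along the arc, 20 mm radially, 16 mm deep, with a small chamfer; the pin is 10 mm thick with a round nose.
- hole_a (a point): Mouth of the next hole, 35 degrees clockwise (seen from above) about the pivot from the middle one; 100 mm from the axis, 24 mm above the bench.
- hole_b (a point): Mouth of the next hole, 35 degrees counter-clockwise (seen from above) about the pivot from the middle one; 100 mm from the axis, 24 mm above the bench.
- swing_arm (a joint): Angle of the rigid grey swing arm about the pivot, rad: 0 in the middle hole, positive counter-clockwise seen from above; -0.61 in hole_a, +0.61 in hole_b; stops at +-0.80. Its lever (34 mm wide, top 35 mm above the bench) points to the robot and carries the pin; a bent neck 123 deg clockwise from it carries the scanner, and both turn together. Light friction; it stays where left.
- pull_knob (a point): Centre of the black round pull knob on the index pin: 38 mm across, straight side 67 to 86 mm above the bench with the pin home (this point 76.5 mm, top 92 mm). Below it a 16 mm neck and, up to 53 mm, a 30 mm steel housing on the lever. Grasp it from above at any angle about the vertical; it does not spin on the arm, so turn the hand with the arm. It moves with arm and pin.
- index_pin (a joint): How far the pin is pulled up, m: 0 fully home in a hole, 0.013 when its nose just clears the plate, stop at 0.020. A spring pushes it down, 6 N at 0 rising to 9 N at 0.020. Let go between two holes, it rests on the plate at 0.013.
- scan_point (a point): Centre of the scanner's downward window, 140 mm from the pivot axis and 110 mm above the bench; the scanner looks straight down from here. The top of scanner and clamp is 205 mm above the bench.
- product_box_mid (a point): Centre of the loose white product carton with green stripes, 60 x 155 x 45 mm, lying on the bench under where the scanner stands in one of the two outer holes (within 12 mm); which one varies. This point is 22.5 mm above the bench, y along its length.
- jar_mid (a point): Centre of the loose white jar with a pink lid, 53 mm across, 46 mm high, standing under the other outer position. This point is 23 mm above the bench. To be left alone.
- label_roll: Bystander: white label roll, 84 mm across, 61 mm high, standing loose on the bench to the right of the stand; origin at the centre of its underside.
- stapler: Bystander: stapler, 122 x 28 mm, 36 mm high, loose on the bench to the right in front of the stand; origin at the centre of its underside.
- sealer_arm_tip (a point): Raised free end of the blue bag sealer's black arm (fixed furniture, to the right of the stand, between it and where the robot starts), its highest point, 235 mm above the bench: pass over it or round it.

How it is judged:
By the outcome, as a careful person would: the job done as asked, in the order asked, and still so for the second after the job is handed in, with the robot touching nothing.
It also fails if it takes over 32 s, if anything falls off the work surface, if the arm or the gripper's body presses on something with over 40 N, if the wrist force passes 120 N, or if a joint passes its speed limit or range.

ROBOT

A 6-joint arm with a two-finger parallel gripper is mounted at the origin on a cart in front of the work surface, level with it; the furniture and walls round the work are solid. World frame = base frame: x ahead of the robot, y to its left, z up, the work surface at z = 0. Lengths are in mm, angles in rad, forces in N, time in s.
With the tool pointing down it reaches from about 275 to 1000 mm from the base axis. Payload 8.4 kg.
Tool frame: the origin (TCP) lies at the very end of the fingers, on their centre line; the grasp point (between the pads) lies 19 mm behind it (r.pinch_z is the distance from the TCP to the grasp point, in mm); z points along the fingers, y is the line along which they close (so a half turn about z gives the same grasp; the last joint's range is limited). The gripper opens to 85 mm and grips with 20 to 120 N. Pads are 22 mm wide; open, the fingers measure 114 mm over their backs; the gripper's body (76 mm by 85 mm) begins 54 mm behind the grasp point. The pads swing forward as they close: fully open they stand 13 mm farther back than shut.
Start: joints at [-1.231, 0.353, 1.633, -0, 1.155, -0.002], TCP at [209.488, -588.848, 231.281] pointing down, gripper open.
Joint ranges: [-2.63, 2.63], [-0.92, 2.1], [0.06, 2.66], [-1.3, 4.44], [0, 2.69], [-3.02, 3.02]. Speed limits (rad/s): [2.22, 2.22, 2.79, 3.14, 3.14, 3.14].

INTERFACE

Orientations are given as [roll, pitch, yaw] about the fixed x, y, z axes, in that order (R = Rz(yaw) Ry(pitch) Rx(roll)).
In Python, from rig import r gives the robot as it stands.
- The arm moves only by the tool carry_out, never from a script. Its argument "series" is a list of rows, each a list of 7 numbers: the turn, a rotation vector about the tool's x, y, z as a fraction of full scale, then the shift along the tool's x, y, z as a fraction of full scale, then the gripper command: -1 is fully open, 1 is shut, values between are in proportion. A call has 1 to 8 rows; each row is the pose to reach, as a shift and turn from the pose commanded when the call began, along the tool's axes at that moment, turning the shorter way round; what a row does not reach only later rows make up. Full scale, the value 1, is 0.25 m for a shift and pi rad for a turn. A row lasts 1/8 s, in which the tool goes at most 62.5 mm and 10.7 degrees, less where a joint would pass 70% of its speed; a pose out of reach is approached as far as the arm can. A call with a number of a shift or a turn outside -1 to 1 is refused whole. A call with a gripper value outside its range is refused whole. The fingers move at their own pace and stop on an object; "force" is the grip in N (left out, the last holds). Time passes only in rows, so rows that repeat a pose let the fingers close. It gives the time, the measured TCP pose, the force, the opening and the grip force at its end, in the units of the state.
- r.sense(): the state, without advancing time (a new reading comes with each control period).
- r.grab_frame(name): name is "side" or "top"; returns the picture (420x560x3 uint8, red, green, blue); there is no depth.
- r.get_calibration(name): a dict with "K" (3x3 intrinsics, pixels), "pose" (4x4, takes a point from camera to world coordinates). Camera axes: x right, y up, looking along -z (the intrinsics and any distortion apply to the point x, -y, -z); pixel columns grow to the right and rows downward; lengths in mm; the calibration is good to about 2 mm. A picture is of the moment at which its call begins. get_calibration takes no time and is no camera call.
- r.sign_off(): hands the job in; it is judged then, once.
Trained networks look in the newest picture that a camera, given by its name, has taken for a name from the list of things; names that differ only in an ending like _2 or _b are one class to them, and where a whole thing is asked for, a point or a joint stands for the part that bears it (a point fixed in the world has none). Each returns a list of dicts, best first, with "score" (0 to 1); they miss things now and then, are a little off and sometimes report something else, mostly with a low value. They report only what shows in the picture. A call takes as long as a camera call.
- r.silhouettes(camera, label): "region" (420x560 bool, what is visible of it) and "position" ([row, column] in pixels, amid what is visible of it).
The state is a dict: "clock": time; "qpos": joint angles; "qvel": joint speeds; "joint_efforts": joint torques, N m; "eef_pos": TCP position; "tcp_rot": TCP orientation; "contact_force": force on the tool from outside, world axes, zero at the start; "wrist_torque": the same for the moment, N m; "opening": opening from 0.0 (shut) to 1.0 (fully open); "grasp_force": force on a finger pad.
Only numpy, scipy, OpenCV 4.12 (cv2) and the standard library are available. Lean on these libraries where they do the work, as an engineer would, in place of code of your own. Each camera call takes 0.05 s, during which the arm holds its last target. There are 200 camera calls.

## Working session

There is one attempt and no reset: what is moved stays moved. The work goes in short steps, Python scripts to look and compute and a tool call to move; the robot and the scene stay as the last step left them, time stands still between calls to the robot, and variables do not carry over. Pictures are saved under pics/ and viewed, at most 10 in all, crops included, and the job is handed in when it is done.

Besides the shell and the picture viewer there is one more tool, called after "Request:" by a JSON object that holds its "method" and its "body". carry_out: Moves the arm, as the interface text tells. Its arguments: {"type":"object","properties":{"series":{"type":"array"},"force":{"type":"number"}},"required":["series"]}

```bash
mkdir -p pics; cat > h.py <<'E'
import numpy as np,cv2
from rig import r
def ray(cam,rc,z):
    c=r.get_calibration(cam);K=np.array(c["K"]);P=np.array(c["pose"])
    d=np.linalg.inv(K)@[rc[1],rc[0],1];d=P[:3,:3]@(d*[1,-1,-1]);o=P[:3,3]
    return o+d*(z-o[2])/d[2]
def proj(cam,p):
    c=r.get_calibration(cam);K=np.array(c["K"]);P=np.array(c["pose"])
    q=P[:3,:3].T@(np.array(p)-P[:3,3]);q=K@(q*[1,-1,-1]);return q[:2]/q[2]
E
python3 - <<'E'
from h import *
ims=[]
for c in("top","side"):
    im=r.grab_frame(c);cv2.imwrite(f"pics/{c}0.png",im[:,:,::-1])
    print(c,np.round(r.get_calibration(c)["pose"],2).tolist(),[k for k in r.get_calibration(c)])
    for l,z in(("pull_knob",80),("product_box_mid",35),("jar_mid",40),("swing_arm",35),("scan_point",200),("sealer_arm_tip",235),("stapler",20),("label_roll",40)):
        for s in r.silhouettes(c,l)[:2]:
            print(c,l,round(s["score"],2),np.round(s["position"]),s["region"].sum(),np.round(ray(c,s["position"],z)))
print(r.sense())
E
```

```text
top [[0.01, 1.0, -0.07, 524.97], [-1.0, 0.01, -0.01, 92.88], [-0.01, 0.07, 1.0, 1399.35], [0.0, 0.0, 0.0, 1.0]] ['K', 'pose']
top pull_knob 0.74 [235. 264.] 187 [541. 127.  80.]
top product_box_mid 0.8 [145. 269.] 1522 [772. 116.  35.]
top product_box_mid 0.27 [212. 263.] 3593 [600. 132.  35.]
top jar_mid 0.58 [183. 222.] 317 [672. 236.  40.]
top jar_mid 0.3 [237. 262.] 188 [537. 133.  40.]
top swing_arm 0.91 [187. 262.] 1924 [664. 134.  35.]
top scan_point 0.96 [189. 263.] 1887 [642. 126. 200.]Traceback (most recent call last):
  File "<stdin>", line 7, in <module>
ValueError: it knows: hole, hole_mid, index_pin, jar_mid, label_roll, pivot, product_box_mid, pull_knob, scan_point, stapler, swing_arm
```

```bash
python3 - <<'E'
from h import *
for c in("top","side"):
    im=r.grab_frame(c);cv2.imwrite(f"pics/{c}0.png",im[:,:,::-1])
    for l,z in(("pull_knob",76.5),("hole_mid",24),("pivot",35),("stapler",20),("label_roll",40),("jar_mid",23),("product_box_mid",22)):
        for s in r.silhouettes(c,l)[:3]:
            print(c,l,round(s["score"],2),np.round(s["position"]),s["region"].sum(),np.round(ray(c,s["position"],z)))
a=cv2.imread("pics/top0.png")[90:300,150:430]
cv2.imwrite("pics/topc.png",cv2.resize(a,None,fx=2.8,fy=2.8,interpolation=2))
print(r.sense())
E
```

```text
top pull_knob 0.57 [235. 263.] 187 [540. 130.  76.]
top hole_mid 0.78 [212. 264.] 3441 [601. 128.  24.]
top pivot 0.57 [212. 262.] 3534 [600. 133.  35.]
top pivot 0.39 [168. 340.] 896 [714. -64.  35.]
top stapler 0.84 [270. 327.] 504 [455. -33.  20.]
top label_roll 0.81 [166. 339.] 862 [717. -62.  40.]
top label_roll 0.66 [211. 264.] 3459 [602. 128.  40.]
top jar_mid 0.69 [212. 264.] 3563 [601. 129.  23.]
top jar_mid 0.59 [182. 223.] 362 [676. 234.  23.]
top product_box_mid 0.76 [144. 270.] 1622 [775. 115.  22.]
side pull_knob 0.67 [269. 330.] 382 [534. 135.  76.]
side hole_mid 0.65 [268. 272.] 6718 [659.  60.  24.]
side hole_mid 0.15 [245. 264.] 4804 [704. -42.  24.]
side pivot 0.69 [273. 271.] 6500 [652. 100.  35.]
side stapler 0.67 [242. 265.] 4458 [708. -63.  20.]
side stapler 0.57 [260. 379.] 894 [454. -30.  20.]
side label_roll 0.69 [242. 261.] 1012 [705. -22.  40.]
side jar_mid 0.85 [319. 243.] 1062 [664. 247.  23.]
side jar_mid 0.46 [267. 330.] 435 [548.  29.  23.]
side product_box_mid 0.96 [281. 208.] 2976 [768. 135.  22.]
{'clock': 1.1, 'qpos': array([-1.23140163e+00,  3.52983975e-01,  1.63340481e+00, -1.24364056e-05,
        1.15518999e+00, -2.38248442e-03]), 'qvel': array([-0.00069301, -0.00168655, -0.00075294, -0.00014237,  0.00066234,
        0.00113008]), 'joint_efforts': array([-1.28730186e-03, -6.05191040e+01, -3.42440236e+01, -3.19005187e-05,
        1.01099722e-03,  1.53223704e-05]), 'eef_pos': array([ 209.48418263, -588.85159841,  231.28892147]), 'tcp_rot': array([3.14157880e+00, 1.14108216e-05, 3.41782200e-01]), 'contact_force': array([ 0.08329966, -0.82501161, -0.80646652]), 'wrist_torque': array([ 0.05281257,  0.04302879, -0.00015465]), 'grasp_force': 0.0, 'opening': 1.0018374588707148}
```

View pics/topc.png

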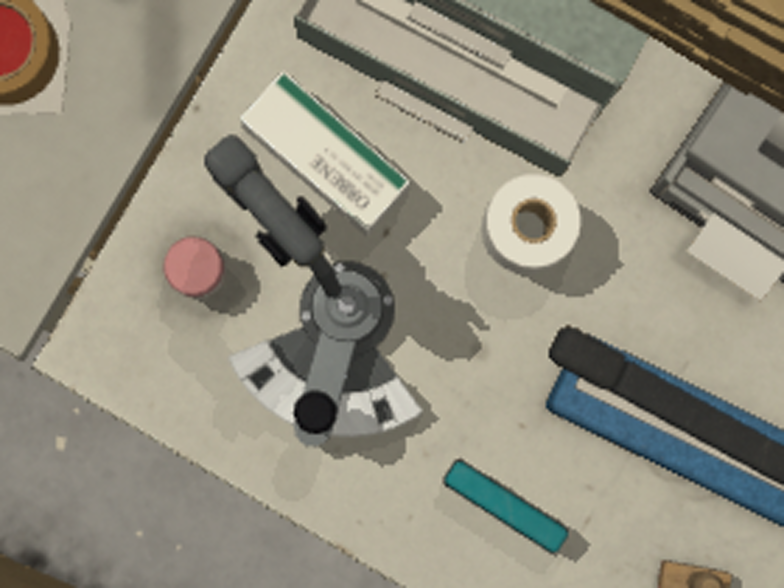

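View pics/side0.png

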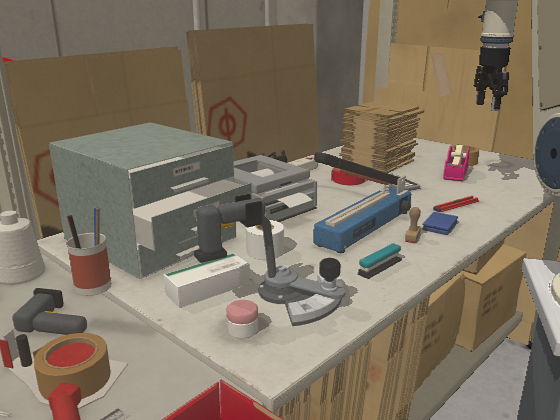

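The side picture shows the box (208,281), the jar (243,319) and the knob (330,267). In the top crop the knob is at (315,411), the hub at (347,305), the outer holes at (263,376) and (384,408), the box at (325,150) and the jar at (193,265). The box lies clockwise of the scanner, so the target is hole_a, the left hole in the crop.

```bash
python3 - <<'E'
from h import *
from scipy.optimize import least_squares
t=cv2.imread("pics/top0.png").max(2)[225:250,250:280]
ys,xs=np.where(t<40);print("dark",len(ys),ys.mean()+225,xs.mean()+250,np.ptp(ys)+1,np.ptp(xs)+1)
s=cv2.imread("pics/side0.png").max(2)[255:287,315:345]
y2,x2=np.where(s<40);print("side dark",len(y2),y2.mean()+255,x2.mean()+315,y2.min()+255,y2.max()+255,x2.min()+315,x2.max()+315)
c=lambda x,y:(90+y/2.8,150+x/2.8)
A=ray("top",c(263,376),24);B=ray("top",c(384,408),24);Kn=ray("top",c(315,411),90);H=ray("top",c(347,305),45)
print("A",A,"B",B,"knob",Kn,"hub",H, "|AB| (114.7)",np.hypot(*(A-B)[:2]),"KH",np.hypot(*(Kn-H)[:2]))
# fit pivot+angle
def f(p):
    e=[]
    for a,q in((-.611,A),(.611,B),(0,Kn)): e+=list(p[:2]+100*np.array([np.cos(p[2]+a),np.sin(p[2]+a)])-q[:2])
    return e
k=least_squares(f,[H[0],H[1],2.85]);print(k.x,np.round(k.fun,1))
p=k.x
for a in(0,-.611):
    print("knob at",a,p[:2]+100*np.array([np.cos(p[2]+a),np.sin(p[2]+a)]))
for a in(0,-.611,.611): print("scan",a,p[:2]+140*np.array([np.cos(p[2]+a-2.147),np.sin(p[2]+a-2.147)]))
print("knob proj side top",proj("side",[*(p[:2]+100*np.array([np.cos(p[2]),np.sin(p[2])])),80]))
E
```

```text
dark 172 237.04651162790697 262.24418604651163 15 15<stdin>:6: RuntimeWarning: Mean of empty slice.
  ret = ret.dtype.type(ret / rcount)
Traceback (most recent call last):
ValueError: zero-size array to reduction operation minimum which has no identity
```

```bash
python3 - <<'E'
from h import *
from scipy.optimize import least_squares
c=lambda x,y:(90+y/2.8,150+x/2.8)
A=ray("top",c(263,376),24);B=ray("top",c(384,408),24);Kn=ray("top",(237,262.2),86);H=ray("top",c(347,305),45)
print("A",A,"B",B,"knob",Kn,"hub",H, "|AB| (114.7)",np.hypot(*(A-B)[:2]),"KH",np.hypot(*(Kn-H)[:2]))
def f(p):
    e=[]
    for a,q in((-.611,A),(.611,B),(0,Kn)): e+=list(p[:2]+100*np.array([np.cos(p[2]+a),np.sin(p[2]+a)])-q[:2])
    return e
k=least_squares(f,[H[0],H[1],2.85]);print(k.x,np.round(k.fun,1))
p=k.x
for a in(0,-.611):
    print("knob at",a,p[:2]+100*np.array([np.cos(p[2]+a),np.sin(p[2]+a)]))
for a in(0,-.611,.611): print("scan",a,p[:2]+140*np.array([np.cos(p[2]+a-2.147),np.sin(p[2]+a-2.147)]))
print("knob proj side",proj("side",[*(p[:2]+100*np.array([np.cos(p[2]),np.sin(p[2])])),78]))
E
```

```text
A [568.98607959 179.08942119  24.        ] B [540.67951707  68.98733787  24.        ] knob [536.45786191 130.54056999  86.        ] hub [632.52071603 103.02428175  45.        ] |AB| (114.7) 113.6825854432813 KH 99.92606296459567
[633.80874158 104.04769671   2.88687417] [ 0.   1.1 -0.6  0.2  0.6 -1.3]
knob at 0 [537.03531461 129.24499481]
knob at -0.611 [568.99942984 180.20380685]
scan 0 [737.20621694 198.43499506]
scan -0.611 [772.64775108 122.04017963]
scan 0.611 [664.35025271 240.67571762]
knob proj side [328.60022158 266.22449207]
```

Request:
{"method": "carry_out", "body": {"series": [[0,0,0,0,0,-0.24,-1],[0,0,0,0,0,-0.48,-1],[0,0,-0.06,0.16,-0.165,-0.48,-1],[0,0,-0.12,0.32,-0.33,-0.48,-1],[0,0,-0.18,0.48,-0.495,-0.48,-1],[0,0,-0.24,0.64,-0.66,-0.48,-1],[0,0,-0.3,0.8,-0.825,-0.48,-1],[0,0,-0.35,0.96,-0.99,-0.48,-1]]}}

```text
clock: 2.1
eef_pos: [353.1, -273.6, 351.5]
tcp_rot: [3.141, 0.0, 1.447]
contact_force: [1.2, 1.0, 0.5]
opening: 0.999
grasp_force: 0.0
```

```bash
cat >> h.py <<'E'
def cmd(xyz,yaw):
    "fractions for a move from the present (tool-down) pose to xyz,yaw"
    from scipy.spatial.transform import Rotation as R
    s=r.sense();R0=R.from_euler('xyz',s["tcp_rot"]);R1=R.from_euler('xyz',[np.pi,0,yaw])
    return np.round((R0.inv()*R1).as_rotvec()/np.pi,4),np.round(R0.inv().apply(np.array(xyz)-s["eef_pos"])/250,4)
E
python3 -c "
from h import *
s=r.sense();print(s['clock'],s['eef_pos'],s['tcp_rot'],s['qpos']);print(cmd([537,129.5,350],2.887))"
```

```text
2.1 [ 353.11116531 -273.5637451   351.54443586] [3.14075333e+00 3.20813280e-04 1.44665519e+00] [-6.62614729e-01 -3.93952963e-02  1.83542199e+00  1.59057803e-04
  1.34468090e+00 -5.38509321e-01]
(array([ 1.000e-04,  3.000e-04, -4.585e-01]), array([1.6909, 0.5303, 0.0061]))
```

Request:
{"method": "carry_out", "body": {"series": [[0,0,-0.06,0.17,0.053,0,-1],[0,0,-0.12,0.34,0.107,0,-1],[0,0,-0.18,0.51,0.16,0,-1],[0,0,-0.24,0.68,0.213,0,-1],[0,0,-0.3,0.85,0.267,0,-1],[0,0,-0.36,1.0,0.31,0,-1]]}}

```text
clock: 2.85
eef_pos: [462.3, -35.8, 351.5]
tcp_rot: [3.141, 0.0, 2.573]
contact_force: [1.3, -0.3, 0.2]
opening: 1.001
grasp_force: 0.0
```

```bash
python3 -c "
from h import *
s=r.sense();print(s['clock'],s['eef_pos'],s['tcp_rot'],s['qpos']);print(cmd([537,129.5,150],2.887))"
```

```text
2.85 [462.25999621 -35.75592611 351.47836804] [3.14131965e+00 4.81385881e-04 2.57305618e+00] [-8.04431741e-02 -9.02788218e-03  1.80608648e+00  1.57839414e-05
  1.34398086e+00 -1.08270663e+00]
(array([ 0.0001,  0.0002, -0.0999]), array([0.1044, 0.7178, 0.8061]))
```

Request:
{"method": "carry_out", "body": {"series": [[0,0,-0.04,0.03,0.24,0,-1],[0,0,-0.08,0.07,0.48,0,-1],[0,0,-0.1,0.104,0.718,0,-1],[0,0,-0.1,0.104,0.718,0.2,-1],[0,0,-0.1,0.104,0.718,0.44,-1],[0,0,-0.1,0.104,0.718,0.66,-1],[0,0,-0.1,0.104,0.718,0.8,-1],[0,0,-0.1,0.104,0.718,0.8,-1]]}}

```text
clock: 3.85
eef_pos: [535.7, 127.0, 149.0]
tcp_rot: [-3.139, -0.005, 2.881]
contact_force: [0.2, -0.3, -0.2]
opening: 0.998
grasp_force: 0.0
```

```bash
python3 -c "
from h import *
for c in ('side','top'): cv2.imwrite(f'pics/{c}1.png',r.grab_frame(c)[:,:,::-1])
a=cv2.imread('pics/side1.png')[150:340,230:430];b=cv2.imread('pics/top1.png')[150:340,170:370]
cv2.imwrite('pics/c1.png',cv2.resize(np.hstack([a,b]),None,fx=2,fy=2,interpolation=2))
s=r.sense();print(s['clock'],s['eef_pos'],s['tcp_rot'],s['qpos'],s['contact_force']);print(cmd([537,129.5,58],2.887))"
```

```text
3.95 [538.27710873 127.58933967 152.33432216] [3.14117599e+00 7.89945058e-04 2.88050271e+00] [ 2.30029155e-01  3.32748411e-01  1.86100299e+00 -6.32051252e-06
  9.46948168e-01 -1.07967370e+00] [-0.20451465  0.60758066  0.35444696]
(array([ 0.0001,  0.0003, -0.0021]), array([0.0072, 0.0059, 0.3773]))
```

View pics/c1.png

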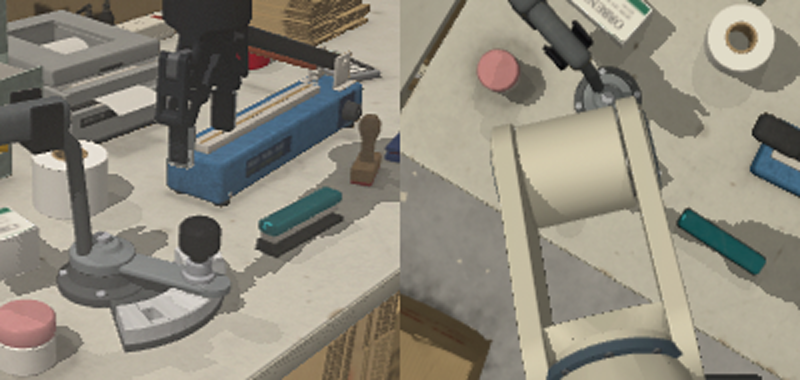

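The fingers straddle the knob in the side view: tips at (178,158) and (225,128), knob at (203,240). Descending and gripping.

Request:
{"method": "carry_out", "body": {"series": [[0,0,-0.002,0.007,0.006,0.15,-1],[0,0,-0.002,0.007,0.006,0.29,-1],[0,0,-0.002,0.007,0.006,0.377,-1],[0,0,-0.002,0.007,0.006,0.377,-1]]}}

```text
clock: 4.45
eef_pos: [536.8, 129.4, 57.7]
tcp_rot: [3.141, 0.0, 2.887]
contact_force: [-0.2, 0.5, 0.9]
opening: 1.004
grasp_force: 0.0
```

Request:
{"method": "carry_out", "body": {"series": [[0,0,0,0,0,0,1],[0,0,0,0,0,0,1],[0,0,0,0,0,0,1],[0,0,0,0,0,0,1],[0,0,0,0,0,0,1],[0,0,0,0,0,0,1]], "force": 60}}

```text
clock: 5.2
eef_pos: [537.3, 129.7, 58.6]
tcp_rot: [3.14, 0.002, 2.887]
contact_force: [-1.9, 0.6, 11.0]
opening: 0.414
grasp_force: 58.8
```

```bash
python3 -c "
from h import *
cv2.imwrite('pics/side2.png',r.grab_frame('side')[:,:,::-1])
a=cv2.imread('pics/side2.png')[150:340,230:430]
cv2.imwrite('pics/c2.png',cv2.resize(a,None,fx=2.5,fy=2.5,interpolation=2))
s=r.sense();print(s)"
```

```text
{'clock': 5.25, 'qpos': array([ 2.34033454e-01,  4.67010736e-01,  1.91950488e+00,  2.78268875e-04,
        7.52911294e-01, -1.08196495e+00]), 'qvel': array([-5.90822581e-05,  2.67859979e-05,  1.19135842e-03,  9.93642841e-04,
        1.56506025e-04,  1.00325222e-04]), 'joint_efforts': array([ -0.37807999, -52.7725482 , -21.91854715,  -0.23360901,
        -0.56210211,  -0.08102016]), 'eef_pos': array([537.24728968, 129.68989262,  58.51638677]), 'tcp_rot': array([3.14040726e+00, 1.82252518e-03, 2.88659080e+00]), 'contact_force': array([-1.30671252,  1.66707564,  9.67383843]), 'wrist_torque': array([ 0.06174647,  0.33418719, -0.1104318 ]), 'grasp_force': 58.78744449466467, 'opening': 0.4186451696219038}
```

View pics/c2.png

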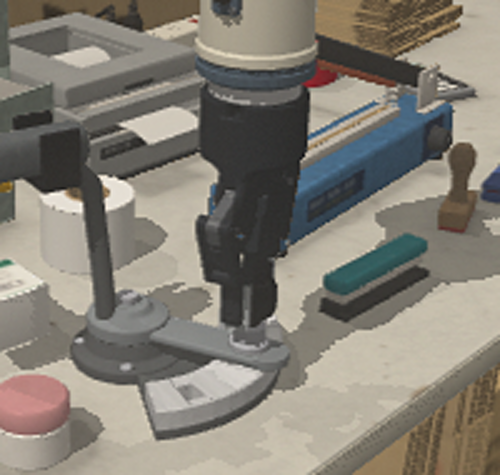

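The knob is held (opening 0.42, grip 59 N). Pulling the pin up about 16 mm.

Request:
{"method": "carry_out", "body": {"series": [[0,0,0,0,0,-0.03,1],[0,0,0,0,0,-0.068,1],[0,0,0,0,0,-0.068,1],[0,0,0,0,0,-0.068,1]]}}

```text
clock: 5.75
eef_pos: [536.9, 129.4, 74.0]
tcp_rot: [3.141, 0.001, 2.887]
contact_force: [5.2, 0.7, -9.2]
opening: 0.422
grasp_force: 60.7
```

```bash
python3 -c "
from h import *
s=r.sense();print(s['clock'],s['eef_pos'],s['tcp_rot'],s['contact_force'],s['opening'])
P=np.array([633.8,104.05]);a0=2.887
# offset arc from the current pose, rotating about pivot
e=s['eef_pos'];v=e[:2]-P;print('rad',np.hypot(*v),np.arctan2(v[1],v[0]))
for d in np.linspace(0,-.611,8)[1:]:
    c,n=np.cos(d),np.sin(d);w=P+[c*v[0]-n*v[1],n*v[0]+c*v[1]]
    a,b=cmd([*w,e[2]],s['tcp_rot'][2]+d);print(np.round(d,3),a,b)
"
```

```text
5.75 [536.92240936 129.35068452  73.97993329] [3.14117579e+00 1.30119854e-03 2.88701406e+00] [ 5.16308943  0.68123327 -9.20789087] 0.4222674370042461
rad 100.12688053493197 2.886137068399325
-0.087 [0.0002 0.0004 0.0278] [-0.0016  0.0349  0.    ]
-0.175 [0.0002 0.0004 0.0556] [-0.0061  0.0696  0.    ]
-0.262 [0.0002 0.0004 0.0834] [-1.370e-02  1.037e-01  1.000e-04]
-0.349 [0.0002 0.0004 0.1111] [-2.43e-02  1.37e-01  1.00e-04]
-0.436 [0.0002 0.0004 0.1389] [-3.770e-02  1.693e-01  1.000e-04]
-0.524 [0.0002 0.0004 0.1667] [-5.390e-02  2.002e-01  2.000e-04]
-0.611 [0.0003 0.0004 0.1945] [-7.270e-02  2.297e-01  2.000e-04]
```

Request:
{"method": "carry_out", "body": {"series": [[0,0,0.0278,-0.0016,0.035,0,1],[0,0,0.0556,-0.006,0.07,0,1],[0,0,0.0834,-0.0137,0.104,0,1],[0,0,0.111,-0.0243,0.137,0,1],[0,0,0.139,-0.0377,0.169,0,1],[0,0,0.167,-0.054,0.2,0,1],[0,0,0.1945,-0.0727,0.2297,0,1],[0,0,0.1945,-0.0727,0.2297,0,1]]}}

```text
clock: 6.75
eef_pos: [567.8, 179.7, 73.1]
tcp_rot: [-3.139, -0.0, 2.276]
contact_force: [3.7, -4.2, -8.5]
opening: 0.419
grasp_force: 60.9
```

Request:
{"method": "carry_out", "body": {"series": [[0,0,0,0,0,0,1],[0,0,0,0,0,0,1]]}}

```text
clock: 7.0
eef_pos: [567.7, 179.6, 73.6]
tcp_rot: [-3.14, -0.0, 2.277]
contact_force: [2.8, -3.9, -8.0]
opening: 0.42
grasp_force: 60.9
```

```bash
python3 -c "
from h import *
for c in ('side','top'): cv2.imwrite(f'pics/{c}3.png',r.grab_frame(c)[:,:,::-1])
a=cv2.imread('pics/side3.png')[150:340,190:390];b=cv2.imread('pics/top3.png')[110:300,170:370]
cv2.imwrite('pics/c3.png',cv2.resize(np.hstack([a,b]),None,fx=2,fy=2,interpolation=2))
s=r.sense();print(s['clock'],s['eef_pos'],s['tcp_rot'],s['contact_force'],s['opening'],s['grasp_force'])
v=s['eef_pos'][:2]-[633.8,104.05];print('rad',np.hypot(*v),np.arctan2(v[1],v[0])-2.886)"
```

```text
7.1 [567.74947656 179.67330866  73.67132651] [-3.14023863e+00 -1.09258175e-04  2.27675159e+00] [ 2.20207864 -4.55471117 -8.30631393] 0.4168207525439858 60.891620493493974
rad 100.40695423911487 -0.5972721433250845
```

View pics/c3.png

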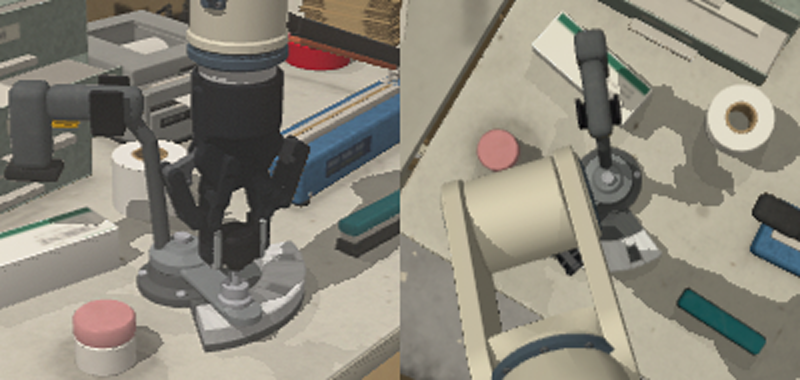

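Scanner now over the box (top view, at (590,75)), and the jar is untouched. The lever sits about 0.012 rad short, so I'll nudge it and lower the pin while holding it.

Request:
{"method": "carry_out", "body": {"series": [[0,0,0,0,0.005,0,1],[0,0,0,0,0.005,0,1],[0,0,0,0,0.005,0.02,1],[0,0,0,0,0.005,0.04,1],[0,0,0,0,0.005,0.055,1],[0,0,0,0,0.005,0.066,1],[0,0,0,0,0.005,0.066,1]]}}

```text
clock: 7.98
eef_pos: [568.8, 180.5, 58.6]
tcp_rot: [-3.141, -0.0, 2.275]
contact_force: [-2.8, -6.9, 6.5]
opening: 0.417
grasp_force: 62.4
```

```bash
python3 -c "
from h import *
s=r.sense();print(s['clock'],s['eef_pos'],s['tcp_rot'],s['contact_force'],s['opening'],s['grasp_force'])
v=s['eef_pos'][:2]-[633.8,104.05];print('rad',np.hypot(*v),np.arctan2(v[1],v[0])-2.886)"
```

```text
7.975 [568.78081275 180.49169846  58.62411164] [-3.14050746e+00 -3.64610568e-04  2.27539771e+00] [-2.82593776 -6.91517095  6.46764431] 0.41728457979299 62.37363634631038
rad 100.35351501089086 -0.6103774837068046
```

The pin is home: z 58.6 as before the pull, and it now pushes back upward. Releasing.

Request:
{"method": "carry_out", "body": {"series": [[0,0,0,0,0,0,-1],[0,0,0,0,0,0,-1],[0,0,0,0,0,0,-1],[0,0,0,0,0,0,-1],[0,0,0,0,0,-0.1,-1],[0,0,0,0,0,-0.3,-1],[0,0,0,0,0,-0.54,-1],[0,0,0,0,0,-0.75,-1]]}}

```text
clock: 8.98
eef_pos: [569.3, 181.2, 247.2]
tcp_rot: [3.141, 0.0, 2.276]
contact_force: [-0.0, -0.7, -0.6]
opening: 1.002
grasp_force: 0.0
```

Request:
{"method": "carry_out", "body": {"series": [[0,0,0,0.2,-0.2,-0.1,-1],[0,0,0,0.4,-0.4,-0.1,-1],[0,0,0,0.6,-0.6,-0.1,-1],[0,0,0,0.6,-0.6,-0.1,-1]]}}

```text
clock: 9.48
eef_pos: [354.9, 197.9, 270.0]
tcp_rot: [-3.141, -0.0, 2.277]
contact_force: [0.6, 0.6, -0.5]
opening: 1.003
grasp_force: 0.0
```

```bash
python3 -c "
from h import *
for c in ('side','top'): cv2.imwrite(f'pics/{c}4.png',r.grab_frame(c)[:,:,::-1])
a=cv2.imread('pics/side4.png')[180:350,190:390];b=cv2.imread('pics/top4.png')[110:280,170:370]
cv2.imwrite('pics/c4.png',cv2.resize(np.hstack([a,b]),None,fx=2,fy=2,interpolation=2))
P=np.array([633.8,104.05])
for h in (92,105): print('knob top proj side at lift',h-92,proj('side',[569,180.2,h])-[190,180])
print('bot edge',proj('side',[569,180.2,67])-[190,180],'top',proj('top',[569,180.2,86])-[170,110])
s=r.sense();print(s['clock'],s['eef_pos'],s['contact_force'],s['opening'])"
```

```text
knob top proj side at lift 0 [115.98754242  90.47309035]
knob top proj side at lift 13 [116.10603508  83.7320878 ]
bot edge [115.76312824 103.23992738] top [ 71.88216654 113.45005602]
9.575 [355.25528107 198.08272879 270.17420583] [0.46420774 0.83945823 0.86204849] 1.0032924815517672
```

View pics/c4.png

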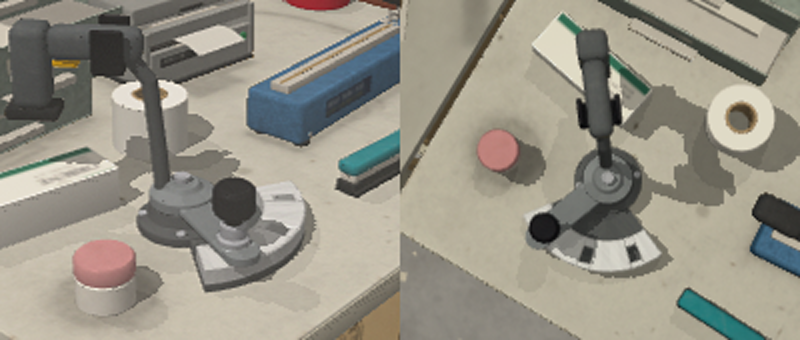

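The side view shows the knob at (237,203), with the scanner over the box and the other things in place. I'll check the pin height against the first picture before handing in.

```bash
python3 -c "
from h import *
for f,x in (('side0',[537,129.3]),('side4',[569,180.2])):
    p=proj('side',[*x,79]);c,q=np.round(p).astype(int)
    g=cv2.imread(f'pics/{f}.png').max(2)[q-22:q+23,c-16:c+17]
    n,l,st,ce=cv2.connectedComponentsWithStats((g<60).astype(np.uint8))
    print(f,[(st[i].tolist(),np.round(ce[i]+[c-16,q-22]-p,1)) for i in range(1,n) if st[i,4]>60])
"
```

```text
side0 [([7, 14, 20, 23, 338], array([1.1, 3.1]))]
side4 [([7, 14, 21, 24, 167], array([2. , 5.2]))]
```

```bash
python3 -c "
from h import *
print(r.sign_off())"
```

```text
the job is handed in; nothing more can be done
None
```

The scanner now stands over the product box with its pin fully home in hole_a; the jar and other loose things look unmoved in the last pictures, and the job is handed in after about 9.6 s.

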